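# Fold the turnover presses shut and put them away in the sloping tray

### The job

Put both aluminium turnover presses away in the sloping black tool tray, folded shut. Fold the one that stands open on the bench fully shut first, then lay it (do not drop it) flat in the tray's empty bay, hinge uphill and handle at the low front edge like its neighbour. The neighbour was left gaping in its own bay: push it fully shut where it lies. Let go of everything and leave the jar, the whisk and the round cutter where they are.

Things in the scene. Friction and masses are not known exactly. Their poses are not given: they have to be found in the camera images.
- press_bench_centre (a point): Open aluminium turnover press on the bench: two half-moon halves 12 mm thick, 116 mm along the hinge, 58 mm deep, each with a tab handle 30 mm wide ending 98 mm from the hinge. Shut: 104 x 116 x 24 mm, 0.22 kg. Point: centre of the shut press. Lower half's axes: x from handle to hinge, z up. Hinge axis: parallel to y, at x +46 mm, z 0. Lower handle: x -52 to -12, z -12 to 0 mm.
- press_bench_leaf (a joint): Angle of the bench press's upper half (leaf): 0 = shut, grows as it swings up and over the hinge, pi = opened flat. Starts 1.8 to 2.2, leaning back past upright. At q it runs from the hinge along (-cos q, 0, sin q) of the press's axes, its outer face 12 mm off the hinge plane. Stiff hinge, 0.05 N m friction, no spring: it stays where left; about 1 N at the handle swings it.
- press_bench_handle (a point): Bench press: middle of the outer face of the leaf's handle, 75 mm from the hinge. Turns with the leaf; when shut its axes are those of the press and it lies 12 mm above and 29 mm to the handle side of the centre.
- press_tray_centre (a point): Centre of an equal press, loose in its own bay of the tray, the lower half flat on the sloping floor, hinge uphill, handle downhill, leaf gaping. Same point, axes and sizes as the press on the bench.
- press_tray_leaf (a joint): Angle of the leaf of the press in the tray: 0 = shut; same sense and same stiff hinge as the other. Starts 0.4 to 0.75.
- press_tray_handle (a point): Press in the tray: middle of the outer face of the leaf's handle, 75 mm from the hinge; turns with the leaf.
- tray: Black tool tray fixed on the lower tier of a two-tier steel bar stand, itself fixed. Origin: middle of the tray floor, 62 mm above the bench. x uphill, z square to the floor, which slopes 0.58 rad (33 deg), low side towards the robot. Inside 116 (x) by 260 mm (y); outer walls (3 mm) and 4 mm divider at y 0 are 26 mm high. Bay of the other press at y +66, empty bay at y -66 mm.
- empty_bay (a point): Centre of the empty bay's floor (128 by 116 mm); axes as the tray's. The shut press has 6 mm of play on every side; anywhere in the bay, flat on its floor, is right.
- upper_bar (a point): Middle of the front bar of the stand's empty upper tier: steel, 10 mm thick, 280 mm long, level, along the tray's y, 235 mm above the bench, over the bays. It blocks a gripper coming straight down; square to the tray's floor it is 80 mm clear of a press's handle. The stand's sides are bars at the tray's y +-140 mm, to 150 mm behind its origin, up to 366 mm high.
- jar: Bystander: jar with orange lid, 90 mm across, 126 mm high; origin at the centre of its underside.
- whisk: Bystander: steel balloon whisk, 270 mm long, 61 mm thick at the balloon, lying along its x; origin under its middle.
- cutter: Bystander: round steel pastry cutter, 68 mm across, 30 mm high; origin at the centre of its underside.
Not all that is in view belongs to the job. What is shaped like the part that bears press_tray_centre but orange or yellow is not meant. Leave any green or orange look-alike of the part that bears press_bench_centre alone.

How it is judged:
By the outcome, as a careful person would: the job done as asked, in the order asked, and still so for the second after the job is handed in, with the robot touching nothing.
It also fails if it takes over 54 s, if anything falls off the work surface, if the arm or the gripper's body presses on something with over 40 N, if the wrist force passes 120 N, or if a joint passes its speed limit or range.

### The arm

A 7-joint arm with a two-finger parallel gripper is mounted at the origin on the work surface. World frame = base frame: x ahead of the robot, y to its left, z up, the work surface at z = 0. Lengths are in m, angles in rad, forces in N, time in s.
With the tool pointing down it reaches from about 0.4 to 0.925 m from the base axis. Payload 5.6 kg.
Tool frame: the origin (TCP) lies at the centre of the arm's flange, where the gripper is bolted on; the fingertips stand 173 mm ahead of it and the grasp point (between the pads) lies 155 mm ahead of it; z points along the fingers, y is the line along which they close (so a half turn about z gives the same grasp; the last joint's range is limited). The gripper opens to 85 mm and grips with 20 to 120 N. Pads are 22 mm wide; open, the fingers measure 114 mm over their backs; the gripper's body (76 mm by 85 mm) begins 54 mm behind the grasp point. The pads swing forward as they close: fully open they stand 13 mm farther back than shut.
Start: joints at [1.249, 0.468, -0.012, 1.603, 0.006, 1.071, -0.056], TCP at [0.179, -0.625, 0.405] pointing down, gripper open.
Joint ranges: [-2.53, 2.53], [-0.31, 2.02], [-1.57, 1.55], [0.28, 2.44], [-1.29, 4.43], [0.15, 1.84], [-2.92, 2.92]. Speed limits (rad/s): [2.57, 2.57, 3.14, 3.14, 3.14, 3.14, 3.14].

### API

Orientations are given as a 3x3 rotation matrix whose columns are the frame's x, y, z axes.
In Python, from rig import env, optics, workorder gives the robot as it stands. The module is installed in compiled form; this text tells all that it offers.
- The arm moves only by the tool carry_out, never from a script. Its argument "motion" is a list that holds one entry, the list of rows, each a list of 7 numbers: the finger opening in mm, from 0 to 85.4, then the shift along the world's x, y, z in units of 0.02 m (1.0 is 0.02 m), then the turn, a rotation vector about the world's x, y, z in units of 0.12 rad (1.0 is 0.12 rad). A call has exactly 5 rows; each row shifts and turns the commanded pose from where the row before left it; what a row does not reach is not made up. A row lasts 1/12 s, in which the tool goes at most 41.7 mm and 7.16 degrees, less where a joint would pass 70% of its speed; a pose out of reach is approached as far as the arm can. A call with a number of a shift or a turn outside -1 to 1 is refused whole. A call with a gripper value outside its range is refused whole. The fingers move at their own pace and stop on an object; "grip_force" is the grip in N (left out, the last holds). Time passes only in rows, so rows that do not move let the fingers close, or fill a call up. It gives the time, the measured TCP pose, the force, the opening and the grip force at its end, in the units of the state.
- env.get_state(): the state, without advancing time (a new reading comes with each control period).
- optics.camera(name): name is "scene" or "side" or "wrist"; returns a dict with "frame" (420x560x3 uint8, red, green, blue), "range_z" (420x560 float32, m along the optical axis (not along the pixel's ray), 0 where there is no reading), "fx", "fy", "cx", "cy" (pixels), "extrinsics" (4x4, takes a point from camera to world coordinates). Camera axes: x right, y up, looking along -z (the intrinsics and any distortion apply to the point x, -y, -z); pixel columns grow to the right and rows downward; lengths in m; the calibration is good to about 2 mm. A picture is of the moment at which its call begins.
- workorder.close_job(): hands the job in; it is judged then, once.
The state is a dict: "time_s": time; "qpos": joint angles; "joint_velocities": joint speeds; "tau": joint torques, N m; "tool_pos": TCP position; "ee_rot": TCP orientation; "contact_force": force on the tool from outside, world axes, zero at the start; "wrist_torque": the same for the moment, N m; "grip_width": finger opening in m; "finger_force": force on a finger pad.
Only numpy, scipy, OpenCV 4.12 (cv2) and the standard library are available. Lean on these libraries where they do the work, as an engineer would, in place of code of your own. Each camera call takes 0.05 s, during which the arm holds its last target. There are 200 camera calls.

## Working session

There is one attempt and no reset: what is moved stays moved. The work goes in short steps, Python scripts to look and compute and a tool call to move; the robot and the scene stay as the last step left them, time stands still between calls to the robot, and variables do not carry over. Pictures are saved under pics/ and viewed, at most 10 in all, crops included, and the job is handed in when it is done.

Besides the shell and the picture viewer there is one more tool, called after "Emit:" as name(argument=value, ...) on one line, values as JSON. carry_out: Moves the arm, as the interface text tells. Its arguments: {"type":"object","properties":{"motion":{"type":"array"},"grip_force":{"type":"number"}},"required":["motion"]}

```bash
mkdir -p pics; cat > h.py <<'E'
import numpy as np, cv2
from rig import env, optics, workorder
def snap(name,tag):
    c=optics.camera(name); np.savez(f'{tag}.npz',**c)
    cv2.imwrite(f'pics/{tag}.png',c['frame'][...,::-1]); return c
def cloud(c):
    z=c['range_z']; v,u=np.mgrid[:z.shape[0],:z.shape[1]]
    P=np.stack([(u-c['cx'])/c['fx']*z,-(v-c['cy'])/c['fy']*z,-z],-1)
    E=c['extrinsics']; return P@E[:3,:3].T+E[:3,3]
def load(tag): return dict(np.load(f'{tag}.npz'))
E
python3 - <<'E'
from h import *
a=snap('scene','sc0'); b=snap('side','si0')
print(a['extrinsics'],b['extrinsics'],env.get_state())
E
```

```text
[[-0.49134259 -0.58517619  0.64509789  1.13904418]
 [ 0.87090382 -0.32121602  0.37195001  0.39379345]
 [-0.01044051  0.7445731   0.66745928  0.81432556]
 [ 0.          0.          0.          1.        ]] [[-0.80224496  0.29461572 -0.51923464 -0.17655665]
 [-0.59666406 -0.42464254  0.68093371  0.88093025]
 [-0.01987534  0.85608428  0.51645394  0.8322917 ]
 [ 0.          0.          0.          1.        ]] {'time_s': 0.1, 'qpos': array([ 1.24898257,  0.46831197, -0.01158948,  1.60350279,  0.00599267,
        1.07142383, -0.05628328]), 'joint_velocities': array([-1.40901043e-03, -3.63433616e-03,  3.50633642e-04, -9.61163152e-04,
        9.17031840e-04, -7.92805421e-04,  2.71749622e-05]), 'tau': array([ 6.94248538e-04, -5.33522916e+01,  2.18085770e-02, -2.51967216e+01,
        1.15379569e-02,  4.33081106e-03, -6.35553135e-06]), 'tool_pos': array([ 0.17878091, -0.62470537,  0.40383042]), 'ee_rot': array([[ 9.61399978e-01,  2.75154095e-01, -5.53486998e-04],
       [ 2.75154628e-01, -9.61398793e-01,  1.51355813e-03],
       [-1.15660013e-04, -1.60742927e-03, -9.99998701e-01]]), 'contact_force': array([ 0.04400438, -0.01031631,  0.3961585 ]), 'wrist_torque': array([-0.01777761, -0.00564092, -0.01418182]), 'finger_force': 0.0, 'grip_width': 0.08546461488885736}
```

View pics/sc0.png

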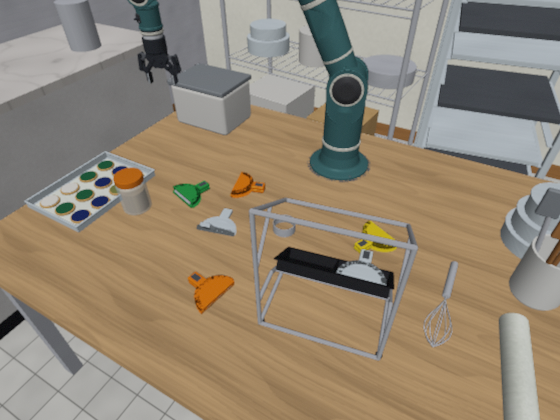

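View pics/si0.png

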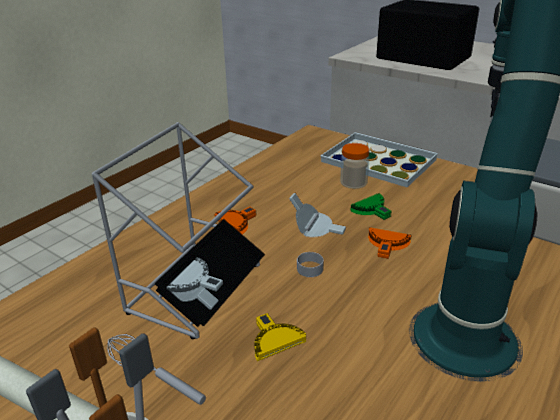

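The scene view shows two aluminium presses: the bench one at (220,224), standing open, and the tray one at (362,270). Look-alikes to ignore are green (190,193), orange (243,186), orange (212,290) and yellow (378,238). The side view shows the bench press at (318,218) and the tray press at (196,283). I choose the two aluminium ones and check them in one close crop.

```bash
python3 - <<'E'
from h import *
a=load('sc0');b=load('si0')
def crop(c,u,v,w,h,s): return cv2.resize(c['frame'][v:v+h,u:u+w,::-1],(w*s,h*s),interpolation=cv2.INTER_CUBIC)
A=crop(b,280,180,80,75,5);B=crop(b,150,215,120,115,1)
T=cv2.resize(b['frame'][215:330,150:270,::-1],(400,383));
S=crop(a,185,195,80,60,5)[:300]; S2=crop(a,330,240,80,60,5)
im=np.zeros((600,800,3),np.uint8)
im[:300,:400]=A[:300];im[:300,400:]=T[:300];im[300:,:400]=S;im[300:,400:]=S2
cv2.imwrite('pics/crop0.png',im)
for n,c in(('sc',a),('si',b)):
    P=cloud(c); f=c['frame'].astype(float)
    gray=(f.max(-1)-f.min(-1)<35)&(f.mean(-1)>90)
    np.save(n+'P.npy',P)
    m=gray&(P[...,2]>0.004)&(P[...,2]<.15)&(np.hypot(P[...,0],P[...,1])<.95)
    nl,lab,st,ce=cv2.connectedComponentsWithStats(m.astype(np.uint8))
    for i in range(1,nl):
        if st[i,4]>60:
            q=P[lab==i];print(n,st[i],ce[i].round(),q.min(0).round(3),q.max(0).round(3),np.median(q,0).round(3))
    blk=(f.max(-1)<40)&(P[...,2]>.01)&(P[...,2]<.14)&(P[...,0]>.3)&(P[...,0]<.9)&(abs(P[...,1])<.6)
    q=P[blk]; print('blk',len(q),q.min(0),q.max(0))
    q=q[::max(1,len(q)//3000)]
    for k in range(3):
        C=np.c_[q[:,:2],np.ones(len(q))];s=np.linalg.lstsq(C,q[:,2],rcond=None)[0];r=C@s-q[:,2];q=q[abs(r)<max(.004,np.median(abs(r))*2)]
    print(len(q),s,np.arctan(np.hypot(*s[:2])),np.arctan2(s[1],s[0]),q.mean(0))
E
```

```text
sc [257  39  72  44 676] [306.  60.] [-0.743 -0.722  0.023] [-0.559 -0.299  0.15 ] [-0.701 -0.465  0.066]
sc [ 364   48   73   60 1774] [394.  73.] [-0.944 -0.184  0.004] [-0.512  0.113  0.148] [-0.675 -0.02   0.101]
sc [424  83  21  34 316] [433.  98.] [-0.748  0.181  0.005] [-0.497  0.229  0.15 ] [-0.514  0.202  0.061]
sc [ 172   84   79   51 2371] [213. 111.] [-0.155 -0.728  0.004] [ 0.056 -0.464  0.15 ] [ 0.045 -0.518  0.083]
sc [322 137  39  15 167] [340. 147.] [-0.018 -0.059  0.085] [0.07  0.07  0.113] [0.054 0.023 0.098]
sc [  58  151   97   81 2133] [112. 190.] [ 0.38  -0.791  0.004] [ 0.717 -0.424  0.129] [ 0.557 -0.545  0.018]
sc [ 501  194   59  116 4033] [533. 258.] [0.041 0.558 0.004] [0.364 0.714 0.15 ] [0.32  0.622 0.084]
sc [197 208  40  28 526] [220. 223.] [ 0.416 -0.235  0.004] [ 0.577 -0.118  0.092] [ 0.486 -0.175  0.012]
sc [273 219  23  18 180] [283. 229.] [ 0.376 -0.04   0.004] [0.439 0.029 0.035] [0.429 0.005 0.018]
sc [337 249  49  36 788] [363. 269.] [0.463 0.219 0.051] [0.58  0.333 0.121] [0.534 0.273 0.106]
sc [423 261  35  86 672] [444. 304.] [0.33  0.439 
[... 1070 characters left out ...]
.105]
si [438 291  70  38 352] [470. 319.] [-0.068 -0.023  0.092] [0.066 0.069 0.107] [-0.016  0.057  0.1  ]
si [108 334  27  32 151] [117. 345.] [0.525 0.43  0.004] [0.608 0.498 0.064] [0.562 0.469 0.033]
si [   0  358   41   56 1256] [ 16. 383.] [0.56  0.617 0.02 ] [0.706 0.677 0.064] [0.626 0.655 0.055]
si [153 367  50  36 501] [178. 384.] [0.326 0.458 0.029] [0.459 0.476 0.044] [0.385 0.469 0.038]
si [ 65 391  34  29 545] [ 79. 408.] [0.443 0.596 0.047] [0.536 0.64  0.063] [0.474 0.618 0.058]
blk 4334 [ 0.30305574 -0.36860452  0.01229791] [0.68787394 0.35492653 0.12526536]
3481 [ 0.50247652  0.12732909 -0.22791483] 0.4782261685402617 0.24817897005661557 [0.53449974 0.19142865 0.06376187]
```

View pics/crop0.png

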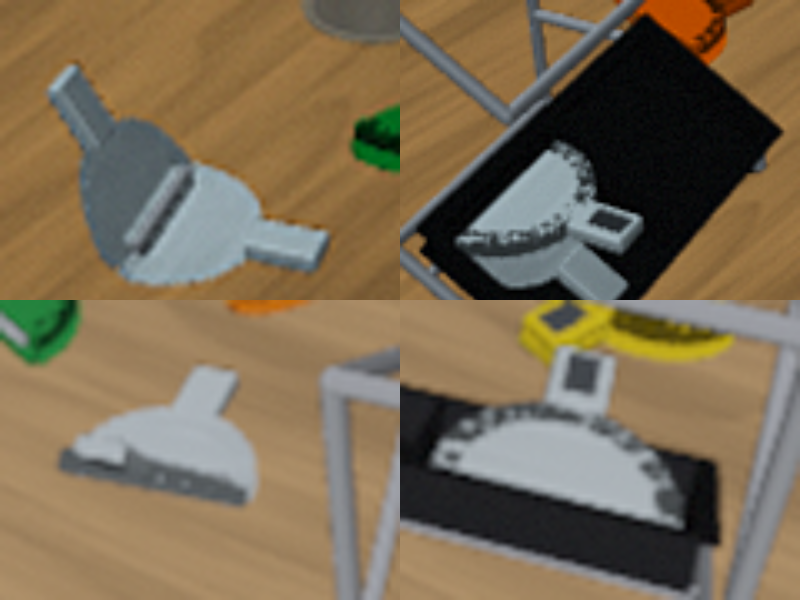

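The crop confirms the choice. The bench press stands open with its leaf leaning back (handle tip at crop (65,75)). The tray press gapes in its bay, hinge uphill, and its handle tab is at crop (605,220). Both are aluminium. Next I fit the poses to the clouds.

```bash
cat > fit.py <<'E'
from h import *
from scipy.optimize import least_squares
def box(p,c,h):
    d=abs(p-c)-h; return np.linalg.norm(np.maximum(d,0),axis=-1)+np.minimum(d.max(-1),0)
def half(p): # p: r from hinge, y, z slab 0..-.012
    r,y,z=p.T
    d=np.maximum(np.hypot(r,y)-.058,-r)
    d2=np.maximum(abs(r-.07)-.028,abs(y)-.015)
    s=np.minimum(d,d2); w=abs(z+.006)-.006
    return np.linalg.norm(np.maximum(np.c_[s,w],0),axis=1)+np.minimum(np.maximum(s,w),0)
def press(p,q): # p in press frame
    d1=half(np.c_[.046-p[:,0],p[:,1],p[:,2]])
    u=np.array([-np.cos(q),np.sin(q)]);n=np.array([np.sin(q),np.cos(q)])
    a=np.c_[p[:,0]-.046,p[:,2]]
    d2=half(np.c_[a@u,p[:,1],-(a@n)])
    return np.minimum(d1,d2)
def Rz(a): c,s=np.cos(a),np.sin(a); return np.array([[c,-s,0],[s,c,0],[0,0,1]])
def Rtray(yaw,sl=.58):
    c,s=np.cos(sl),np.sin(sl); return Rz(yaw)@np.array([[c,0,-s],[0,1,0],[s,0,c]])
def traysdf(p):
    f=box(p,np.array([0,0,-.0015]),np.array([.061,.133,.0015]))
    for c,h in (((.0595,0,.013),(.0015,.133,.013)),((-.0595,0,.013),(.0015,.133,.013)),((0,.1315,.013),(.061,.0015,.013)),((0,-.1315,.013),(.061,.0015,.013)),((0,0,.013),(.058,.002,.013))):
        f=np.minimum(f,box(p,np.array(c),np.array(h)))
    return f
def both():
    out=[]
    for t in('sc0','si0'):
        c=load(t);P=cloud(c);out.append((P.reshape(-1,3),c['frame'].reshape(-1,3).astype(float)))
    return np.concatenate([o[0] for o in out]),np.concatenate([o[1] for o in out])
E
python3 - <<'E'
from fit import *
P,f=both()
sat=f.max(1)-f.min(1);mn=f.mean(1);x,y,z=P.T
gray=sat<40
B=P[gray&(z>.004)&(z<.12)&(x>.4)&(x<.6)&(y>-.26)&(y<-.1)]
best=None
for y0 in np.arange(-3.14,3.14,.4):
    fun=lambda v:press((B-np.array([v[0],v[1],.012]))@Rz(v[2]),v[3])
    r=least_squares(fun,[.49,-.175,y0,2.],loss='soft_l1',f_scale=.003)
    if best is None or r.cost<best.cost:best=r
print('bench',len(B),best.x.round(4),np.abs(fun(best.x)).mean(),np.median(abs(fun(best.x))))
blk=P[(f.max(1)<45)&(z>.015)&(z<.14)&(x>.44)&(x<.66)&(y>.04)&(y<.38)]
ft=lambda v:traysdf((blk-np.array([v[0],v[1],.062]))@Rtray(v[2]))
bt=None
for i in range(4):
  for j in range(3):
    r=least_squares(ft,[.51+.02*i,.19+.02*j,.2],loss='soft_l1',f_scale=.003)
    if bt is None or r.cost<bt.cost:bt=r
print('tray',len(blk),bt.x.round(4),np.median(abs(ft(bt.x))))
v=bt.x;R=Rtray(v[2]);o=np.array([v[0],v[1],.062])
L=(P-o)@R
m=gray&(mn>90)&(abs(L[:,0])<.06)&(L[:,1]>.01)&(L[:,1]<.13)&(L[:,2]>.002)&(L[:,2]<.085)
# exclude bars
T=L[m]
fp=lambda w:press((T-np.array([w[0],w[1],.012]))@Rz(w[2]),w[3])
r=least_squares(fp,[0,.066,0,.5],loss='soft_l1',f_scale=.003)
print('traypress',len(T),r.x.round(4),np.median(abs(fp(r.x))))
bar=P[(abs(z-.235)<.006)&(x>.4)&(x<.7)&(y>0)&(y<.42)&gray]
Lb=(bar-o)@Rz(v[2]); print('bar',len(bar),np.percentile(Lb,[2,25,50,75,98],axis=0).round(3))
E
```

```text
bench 1579 [ 0.4641 -0.1896  0.2347  2.2058] 0.002260192460245912 0.0017287621953483504
tray 6475 [0.5437 0.2096 0.1775] 0.0010781304584769097
traypress 1960 [-5.100e-03  6.400e-02  3.000e-04  5.688e-01] 0.0009587684444464081
bar 1010 [[-0.049 -0.14   0.169]
 [-0.045 -0.066  0.174]
 [-0.041  0.023  0.176]
 [-0.038  0.096  0.177]
 [ 0.153  0.143  0.179]]
```

Emit:
carry_out(motion=[[[0, 0.86, 0.94, 0, 0, 0, -0.1], [0, 0.86, 0.94, 0, 0, 0, -0.1], [0, 0.86, 0.94, 0, 0, 0, -0.1], [0, 0.86, 0.94, 0, 0, 0, -0.07], [0, 0.86, 0.94, 0, 0, 0, 0]]], grip_force=40)

```text
time_s: 0.52
tool_pos: [0.2654, -0.5298, 0.4042]
ee_rot: [[0.973, 0.232, -0.0], [0.232, -0.973, 0.001], [-0.0, -0.001, -1.0]]
contact_force: [0.7, 0.3, 1.0]
grip_width: 0.0254
finger_force: 0.0
```

Emit:
carry_out(motion=[[[0, 0.86, 0.94, 0, 0, 0, 0], [0, 0.86, 0.94, 0, 0, 0, 0], [0, 0.86, 0.94, 0, 0, 0, 0], [0, 0.86, 0.94, 0, 0, 0, 0], [0, 0.86, 0.94, 0, 0, 0, 0]]])

```text
time_s: 0.93
tool_pos: [0.3514, -0.4358, 0.4044]
ee_rot: [[0.973, 0.232, -0.001], [0.232, -0.973, 0.001], [-0.0, -0.001, -1.0]]
contact_force: [0.6, 0.1, 0.3]
grip_width: -0.0002
finger_force: 0.0
```

Emit:
carry_out(motion=[[[0, 0.86, 0.94, 0, 0, 0, 0], [0, 0.86, 0.94, 0, 0, 0, 0], [0, 0.86, 0.94, 0, 0, 0, 0], [0, 0.86, 0.94, 0, 0, 0, 0], [0, 0.86, 0.94, 0, 0, 0, 0]]])

```text
time_s: 1.35
tool_pos: [0.4374, -0.3418, 0.4044]
ee_rot: [[0.973, 0.232, -0.001], [0.232, -0.973, 0.0], [-0.001, -0.001, -1.0]]
contact_force: [2.1, 0.5, 0.7]
grip_width: 0.0
finger_force: 0.0
```

Emit:
carry_out(motion=[[[0, 0.86, 0.94, 0, 0, 0, 0], [0, 0.86, 0.94, 0, 0, 0, 0], [0, 0.86, 0.94, 0, 0, 0, 0], [0, 0.86, 0.94, 0, 0, 0, 0], [0, 0.86, 0.94, 0, 0, 0, 0]]])

```text
time_s: 1.77
tool_pos: [0.5234, -0.2479, 0.4043]
ee_rot: [[0.973, 0.232, -0.001], [0.232, -0.973, 0.0], [-0.001, -0.0, -1.0]]
contact_force: [0.6, -0.5, -0.0]
grip_width: 0.0002
finger_force: 0.0
```

Emit:
carry_out(motion=[[[0, 0.86, 0.94, 0, 0, 0, 0], [0, 0.86, 0.94, 0, 0, 0, 0], [0, 0.86, 0.94, 0, 0, 0, 0], [0, 0.86, 0.94, 0, 0, 0, 0], [0, 0.86, 0.94, 0, 0, 0, 0]]])

```text
time_s: 2.18
tool_pos: [0.6094, -0.1539, 0.4042]
ee_rot: [[0.973, 0.232, -0.001], [0.232, -0.973, 0.0], [-0.001, -0.0, -1.0]]
contact_force: [0.1, -0.3, -0.1]
grip_width: -0.0002
finger_force: 0.0
```

Emit:
carry_out(motion=[[[0, 0, 0, -0.83, 0, 0, 0], [0, 0, 0, -0.83, 0, 0, 0], [0, 0, 0, -0.83, 0, 0, 0], [0, 0, 0, -0.83, 0, 0, 0], [0, 0, 0, -0.83, 0, 0, 0]]])

```text
time_s: 2.6
tool_pos: [0.6087, -0.1548, 0.3204]
ee_rot: [[0.973, 0.232, -0.001], [0.232, -0.973, 0.0], [-0.001, -0.0, -1.0]]
contact_force: [-0.3, -0.1, 0.1]
grip_width: 0.0
finger_force: 0.0
```

Emit:
carry_out(motion=[[[0, 0, 0, -0.83, 0, 0, 0], [0, 0, 0, -0.83, 0, 0, 0], [0, 0, 0, -0.83, 0, 0, 0], [0, 0, 0, -0.83, 0, 0, 0], [0, 0, 0, -0.83, 0, 0, 0]]])

```text
time_s: 3.02
tool_pos: [0.6086, -0.1549, 0.2375]
ee_rot: [[0.973, 0.232, -0.001], [0.232, -0.973, 0.0], [-0.001, -0.0, -1.0]]
contact_force: [-0.9, 0.3, 0.3]
grip_width: 0.0002
finger_force: 0.0
```

```bash
python3 - <<'E'
from h import *
a=snap('scene','sc1'); b=snap('side','si1')
im=np.zeros((600,800,3),np.uint8)
im[:,:400]=cv2.resize(a['frame'][150:300,170:270,::-1],(400,600));im[:,400:]=cv2.resize(b['frame'][130:280,270:370,::-1],(400,600))
cv2.imwrite('pics/c1.png',im)
E
```

```text
(no output)
```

View pics/c1.png

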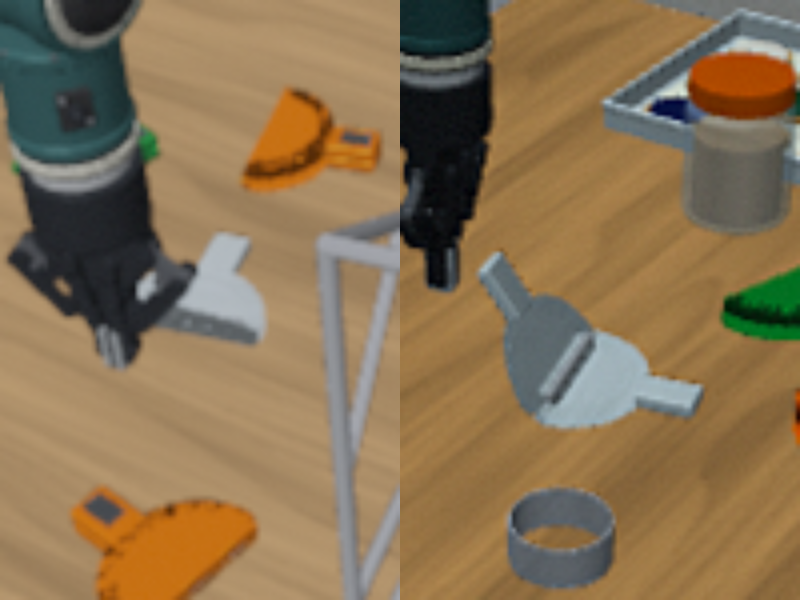

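The tips are behind the leaf's handle, at right crop (440,285) against the leaf tip at (490,262). Now I sweep the leaf over.

Emit:
carry_out(motion=[[[0, -0.38, -0.09, 0.1, 0, 0, 0], [0, -0.38, -0.09, 0.1, 0, 0, 0], [0, -0.38, -0.09, 0.1, 0, 0, 0], [0, -0.38, -0.09, 0.1, 0, 0, 0], [0, -0.38, -0.09, 0.1, 0, 0, 0]]])

```text
time_s: 3.53
tool_pos: [0.5707, -0.1642, 0.2505]
ee_rot: [[0.973, 0.232, 0.004], [0.232, -0.973, -0.001], [0.003, 0.002, -1.0]]
contact_force: [2.1, 0.4, 2.0]
grip_width: 0.0002
finger_force: 1.1
```

Emit:
carry_out(motion=[[[0, -0.38, -0.09, 0.1, 0, 0, 0], [0, -0.38, -0.09, 0.1, 0, 0, 0], [0, -0.38, -0.09, 0.1, 0, 0, 0], [0, -0.38, -0.09, 0.1, 0, 0, 0], [0, -0.38, -0.09, 0.1, 0, 0, 0]]])

```text
time_s: 3.95
tool_pos: [0.5318, -0.1732, 0.2588]
ee_rot: [[0.973, 0.232, -0.001], [0.232, -0.973, -0.0], [-0.001, -0.0, -1.0]]
contact_force: [0.7, -0.4, 0.5]
grip_width: 0.0002
finger_force: 0.4
```

Emit:
carry_out(motion=[[[0, -0.45, -0.11, 0.02, 0, 0, 0], [0, -0.45, -0.11, 0.02, 0, 0, 0], [0, -0.45, -0.11, 0.02, 0, 0, 0], [0, -0.34, -0.08, -0.13, 0, 0, 0], [0, -0.34, -0.08, -0.13, 0, 0, 0]]])

```text
time_s: 4.37
tool_pos: [0.4914, -0.183, 0.2545]
ee_rot: [[0.973, 0.232, -0.0], [0.232, -0.973, -0.0], [-0.0, 0.0, -1.0]]
contact_force: [0.9, -0.7, 0.7]
grip_width: 0.0001
finger_force: 0.4
```

```bash
python3 - <<'E'
from h import *
a=snap('scene','sc2'); b=snap('side','si2')
im=np.zeros((600,800,3),np.uint8)
im[:,:400]=cv2.resize(a['frame'][150:300,170:270,::-1],(400,600));im[:,400:]=cv2.resize(b['frame'][130:280,270:370,::-1],(400,600))
cv2.imwrite('pics/c2.png',im)
E
```

```text
(no output)
```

View pics/c2.png

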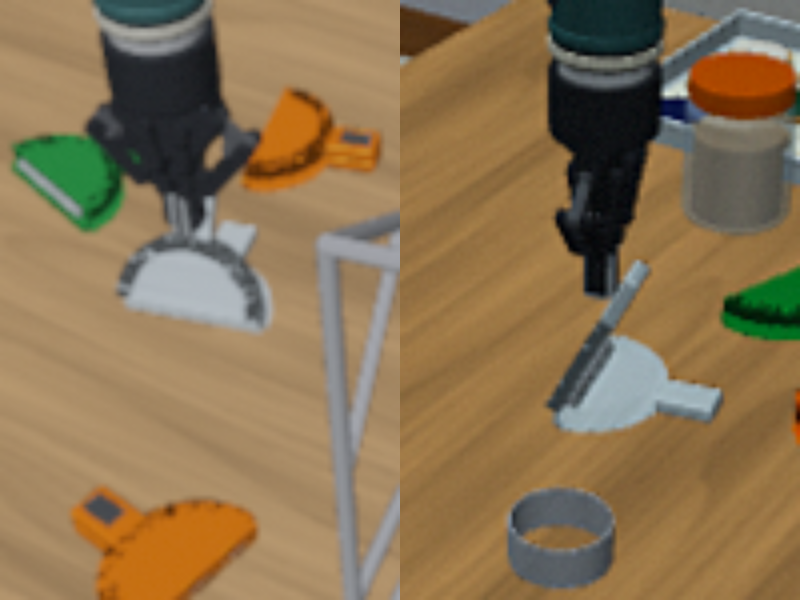

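The leaf is past upright (side crop, handle at (640,270)), and the press has slid about 8 mm toward the robot. I carry on down the arc.

Emit:
carry_out(motion=[[[0, -0.38, -0.09, -0.13, 0, 0, 0], [0, -0.36, -0.09, -0.23, 0, 0, 0], [0, -0.36, -0.09, -0.23, 0, 0, 0], [0, -0.36, -0.09, -0.23, 0, 0, 0], [0, -0.28, -0.07, -0.3, 0, 0, 0]]])

```text
time_s: 4.88
tool_pos: [0.4564, -0.1916, 0.2317]
ee_rot: [[0.973, 0.232, -0.001], [0.232, -0.973, 0.0], [-0.001, -0.0, -1.0]]
contact_force: [-0.9, -0.7, 0.7]
grip_width: -0.0003
finger_force: 0.3
```

Emit:
carry_out(motion=[[[0, -0.28, -0.07, -0.3, 0, 0, 0], [0, -0.28, -0.07, -0.3, 0, 0, 0], [0, -0.2, -0.05, -0.36, 0, 0, 0], [0, -0.2, -0.05, -0.36, 0, 0, 0], [0, -0.2, -0.05, -0.36, 0, 0, 0]]])

```text
time_s: 5.3
tool_pos: [0.4339, -0.1972, 0.1979]
ee_rot: [[0.973, 0.232, -0.0], [0.232, -0.973, 0.0], [-0.0, -0.0, -1.0]]
contact_force: [0.5, -0.1, 0.7]
grip_width: 0.0005
finger_force: 0.2
```

```bash
python3 - <<'E'
from fit import *
for t in('sc3','si3'): snap({'sc3':'scene','si3':'side'}[t],t)
c=load('si3');P=cloud(c).reshape(-1,3);f=c['frame'].reshape(-1,3).astype(float)
c=load('sc3');P=np.r_[P,cloud(c).reshape(-1,3)];f=np.r_[f,c['frame'].reshape(-1,3)]
x,y,z=P.T
B=P[(f.max(1)-f.min(1)<40)&(f.mean(1)>110)&(z>.004)&(z<.07)&(x>.35)&(x<.58)&(y>-.26)&(y<-.1)]
fun=lambda v:press((B-np.array([v[0],v[1],.012]))@Rz(v[2]),v[3])
r=least_squares(fun,[.455,-.19,.235,.2],loss='soft_l1',f_scale=.003)
print(len(B),r.x.round(4),np.median(abs(fun(r.x))))
print(env.get_state()['contact_force'])
E
```

```text
1016 [ 0.4565 -0.1916  0.269   0.0285] 0.0013655208549576093
[-0.90737552  0.72649465 -0.44484487]
```

Emit:
carry_out(motion=[[[0, -0.2, -0.05, -0.05, 0, 0, 0], [0, -0.2, -0.05, -0.03, 0, 0, 0], [0, 0, 0, -0.03, 0, 0, 0], [0, 0, 0, -0.03, 0, 0, 0], [0, 0, 0, 0, 0, 0, 0]]])

```text
time_s: 5.82
tool_pos: [0.4268, -0.1992, 0.1972]
ee_rot: [[0.973, 0.232, 0.002], [0.232, -0.973, -0.001], [0.002, 0.001, -1.0]]
contact_force: [0.0, 1.9, 13.8]
grip_width: 0.0
finger_force: 6.7
```

Emit:
carry_out(motion=[[[0, 0, 0, 1, 0, 0, 0], [0, 0, 0, 1, 0, 0, 0], [60, 0, 0, 1, 0, 0, 0], [60, 0, 0, 1, 0, 0, 0], [60, 0, 0, 0, 0, 0, 0]]])

```text
time_s: 6.23
tool_pos: [0.4268, -0.1997, 0.2788]
ee_rot: [[0.973, 0.232, 0.004], [0.232, -0.973, -0.003], [0.004, 0.004, -1.0]]
contact_force: [0.8, -1.7, 1.1]
grip_width: 0.0354
finger_force: 0.0
```

```bash
python3 - <<'E'
from fit import *
P=[];f=[]
for n,t in(('side','si4'),('scene','sc4')):
    c=snap(n,t);P.append(cloud(c).reshape(-1,3));f.append(c['frame'].reshape(-1,3).astype(float))
P=np.concatenate(P);f=np.concatenate(f)
x,y,z=P.T
B=P[(f.max(1)-f.min(1)<40)&(f.mean(1)>110)&(z>.004)&(z<.05)&(x>.35)&(x<.58)&(y>-.26)&(y<-.1)]
fun=lambda v:press((B-np.array([v[0],v[1],.012]))@Rz(v[2]),v[3])
r=least_squares(fun,[.455,-.19,.235,.1],loss='soft_l1',f_scale=.003)
print(len(B),r.x.round(4),np.median(abs(fun(r.x))))
g=r.x[:2]+(Rz(r.x[2])@[-.034,0,0])[:2]; print('grasp',g)
c=snap('wrist','w4')
s=env.get_state();print(s['tool_pos'],s['grip_width'],s['contact_force'])
E
```

```text
1058 [ 0.4561 -0.1915  0.2557  0.0146] 0.0012998606535007786
grasp [ 0.42324579 -0.20011548]
[ 0.42553827 -0.1991945   0.27541545] 0.05800695732924138 [-1.38981117  1.03159508 -0.21888216]
```

View pics/w4.png

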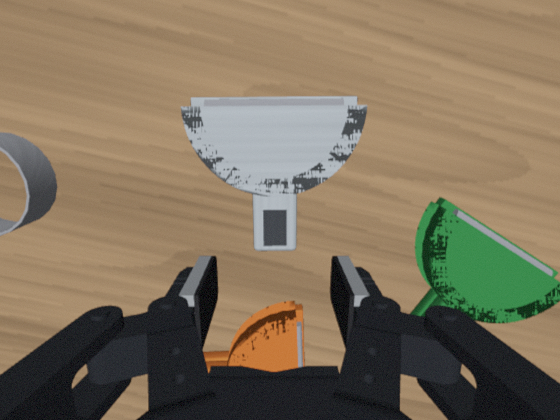

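The wrist view shows the press shut and centred between the fingers, its handle at (275,225). I descend and grip.

Emit:
carry_out(motion=[[[50, -0.06, -0.03, -1, 0, 0, 0], [50, 0, 0, -1, 0, 0, 0], [50, 0, 0, -1, 0, 0, 0], [50, 0, 0, -1, 0, 0, 0], [50, 0, 0, -0.5, 0, 0, 0]]])

```text
time_s: 6.8
tool_pos: [0.4235, -0.1992, 0.1828]
ee_rot: [[0.973, 0.232, -0.005], [0.232, -0.973, 0.002], [-0.005, -0.003, -1.0]]
contact_force: [-0.8, 0.2, 0.2]
grip_width: 0.0501
finger_force: 0.0
```

Emit:
carry_out(motion=[[[50, 0, 0, -0.4, 0, 0, 0], [20, 0, 0, 0, 0, 0, 0], [20, 0, 0, 0, 0, 0, 0], [20, 0, 0, 0, 0, 0, 0], [20, 0, 0, 0, 0, 0, 0]]], grip_force=60)

```text
time_s: 7.22
tool_pos: [0.4252, -0.1998, 0.1785]
ee_rot: [[0.973, 0.232, 0.001], [0.232, -0.973, -0.0], [0.001, 0.001, -1.0]]
contact_force: [0.2, 0.0, -2.0]
grip_width: 0.0286
finger_force: 60.0
```

Emit:
carry_out(motion=[[[20, 0, 0, 0, 0, 0, 0], [20, 0, 0, 0, 0, 0, 0], [20, 0, 0, 0.3, 0, 0, 0], [20, 0, 0, 0.6, 0, 0, 0], [20, 0, 0, 0.6, 0, 0, 0]]])

```text
time_s: 7.63
tool_pos: [0.4249, -0.1996, 0.2084]
ee_rot: [[0.973, 0.232, -0.001], [0.232, -0.973, 0.0], [-0.001, -0.001, -1.0]]
contact_force: [-0.7, 0.1, -2.3]
grip_width: 0.0286
finger_force: 60.0
```

```bash
python3 - <<'E'
from fit import *
from scipy.spatial.transform import Rotation as Ro
s=env.get_state();R=Rtray(.1775);Rt=np.c_[R[:,0],-R[:,1],-R[:,2]]
rv=Ro.from_matrix(Rt@s['ee_rot'].T).as_rotvec();print(rv/.12)
o=np.array([.5437,.2096,.062])
for h in(.1,0):
    t=o+R@[-.032,-.066,.1785+h];print(t,(t-s['tool_pos'])/.02)
E
```

```text
[ 0.98576289 -4.73850401 -0.46212806]
[0.37878067 0.11296193 0.27741808] [-2.30366292 15.62778117  3.44994608]
[0.43272202 0.12263836 0.19377182] [ 0.39340453 16.11160248 -0.73236717]
```

Emit:
carry_out(motion=[[[20, -0.2, 0.2, 0.69, 0.049, -0.237, -0.023], [20, -0.2, 0.5, 0.69, 0.049, -0.237, -0.023], [20, -0.2, 0.9, 0.69, 0.049, -0.237, -0.023], [20, -0.2, 0.9, 0.69, 0.049, -0.237, -0.023], [20, -0.2, 0.9, 0.69, 0.049, -0.237, -0.023]]])

```text
time_s: 8.05
tool_pos: [0.4045, -0.1311, 0.2779]
ee_rot: [[0.965, 0.218, 0.143], [0.216, -0.976, 0.028], [0.146, 0.004, -0.989]]
contact_force: [0.4, -0.3, -2.8]
grip_width: 0.0286
finger_force: 60.0
```

Emit:
carry_out(motion=[[[20, -0.2, 0.9, 0, 0.049, -0.237, -0.023], [20, -0.2, 0.9, 0, 0.049, -0.237, -0.023], [20, -0.2, 0.9, 0, 0.049, -0.237, -0.023], [20, -0.2, 0.9, 0, 0.049, -0.237, -0.023], [20, -0.2, 0.9, 0, 0.049, -0.237, -0.023]]])

```text
time_s: 8.47
tool_pos: [0.3845, -0.041, 0.2774]
ee_rot: [[0.937, 0.204, 0.283], [0.197, -0.979, 0.054], [0.288, 0.005, -0.958]]
contact_force: [-0.5, 0.5, -3.1]
grip_width: 0.0287
finger_force: 60.1
```

Emit:
carry_out(motion=[[[20, -0.1, 0.9, 0, 0.049, -0.237, -0.023], [20, -0.1, 0.9, 0, 0.049, -0.237, -0.023], [20, -0.1, 0.9, 0, 0.049, -0.237, -0.023], [20, 0, 0.9, 0, 0.049, -0.237, -0.023], [20, 0, 0.9, 0, 0.049, -0.237, -0.023]]])

```text
time_s: 8.88
tool_pos: [0.378, 0.0264, 0.2768]
ee_rot: [[0.906, 0.197, 0.374], [0.186, -0.98, 0.066], [0.38, 0.01, -0.925]]
contact_force: [-0.5, -0.3, -2.6]
grip_width: 0.0284
finger_force: 60.1
```

Emit:
carry_out(motion=[[[20, 0, 0.9, 0, 0.049, -0.237, -0.023], [20, 0, 0.9, 0, 0.049, -0.237, -0.023], [20, 0, 0.9, 0, 0.049, -0.237, -0.023], [20, 0, 0.5, 0, 0.049, -0.237, -0.023], [20, 0, 0.3, 0, 0.049, -0.237, -0.023]]])

```text
time_s: 9.3
tool_pos: [0.3794, 0.0628, 0.279]
ee_rot: [[0.874, 0.188, 0.448], [0.175, -0.982, 0.071], [0.453, 0.017, -0.891]]
contact_force: [-0.4, -0.5, -2.4]
grip_width: 0.0289
finger_force: 60.3
```

```bash
python3 - <<'E'
from fit import *
from scipy.spatial.transform import Rotation as Ro
for n,t in(('scene','sc5'),('side','si5'),('wrist','w5')): snap(n,t)
s=env.get_state();print(s['tool_pos'],s['contact_force'],s['grip_width'])
R=Rtray(.1775);Rt=np.c_[R[:,0],-R[:,1],-R[:,2]]
print(Ro.from_matrix(Rt@s['ee_rot'].T).as_rotvec()/.12)
o=np.array([.5437,.2096,.062])
print('tcp in tray',(s['tool_pos']-o)@R)
M=s['ee_rot'];C=s['tool_pos']+M@[.032,0,.1665]
F=np.c_[M[:,0],-M[:,1],-M[:,2]]
P=[];f=[]
for t in('sc5','si5'):
    c=load(t);P.append(cloud(c).reshape(-1,3));f.append(c['frame'].reshape(-1,3).astype(float))
P=np.concatenate(P);f=np.concatenate(f)
L=(P-C)@F
B=L[(f.max(1)-f.min(1)<40)&(f.mean(1)>100)&(abs(L[:,0])<.07)&(abs(L[:,1])<.075)&(abs(L[:,2])<.03)]
fun=lambda v:press((B-v[:3])@Rz(v[3])@Ro.from_euler('y',v[4]).as_matrix(),v[5])
r=least_squares(fun,[0,0,0,0,0,.02],loss='soft_l1',f_scale=.003)
print(len(B),r.x.round(4),np.median(abs(fun(r.x))))
a=load('sc5');b=load('si5')
im=np.zeros((600,800,3),np.uint8)
im[:,:400]=cv2.resize(a['frame'][150:330,240:420,::-1],(400,600));im[:,400:]=cv2.resize(b['frame'][130:330,130:330,::-1],(400,600))
cv2.imwrite('pics/c5.png',im)
E
```

```text
[0.37968065 0.06259616 0.27933567] [ 0.20865592 -0.05743571 -2.10056423] 0.02899766359103721
[ 0.26204003 -0.88306551 -0.01568361]
tcp in tray [-0.03764686 -0.11573335  0.28449214]
1122 [ 0.0021  0.0021  0.0008  0.022  -0.0175  0.0384] 0.0011229273735786222
```

View pics/c5.png

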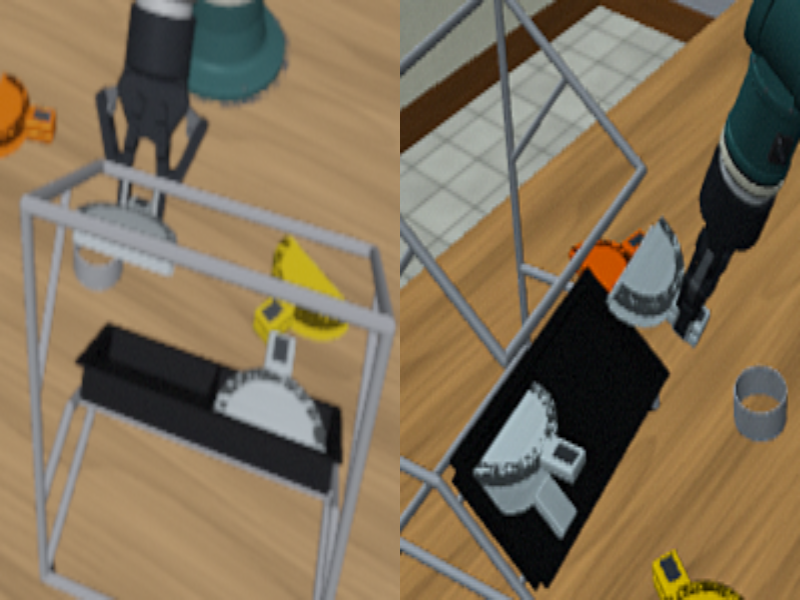

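The press is held tilted in front of the empty bay; in the scene crop its body is at (130,235) and the bay at (150,370). The bar is clear. The move lagged, so I finish it.

Emit:
carry_out(motion=[[[20, 0, 0.3, -0.02, 0.03, -0.1, 0], [20, 0, 0.3, -0.02, 0.03, -0.1, 0], [20, 0, 0.3, -0.02, 0.03, -0.1, 0], [20, 0, 0.3, -0.02, 0.03, -0.1, 0], [20, 0, 0.3, -0.02, 0.03, -0.1, 0]]])

```text
time_s: 9.87
tool_pos: [0.3805, 0.0912, 0.2968]
ee_rot: [[0.859, 0.177, 0.481], [0.157, -0.984, 0.081], [0.487, 0.006, -0.873]]
contact_force: [0.2, 0.1, -2.8]
grip_width: 0.029
finger_force: 60.1
```

Emit:
carry_out(motion=[[[20, 0, 0.25, 0, 0.03, -0.1, 0], [20, 0, 0.25, 0, 0.03, -0.1, 0], [20, 0, 0.25, 0, 0.03, -0.1, 0], [20, 0, 0.25, 0, 0.02, -0.08, 0], [20, 0, 0, 0, 0, 0, 0]]])

```text
time_s: 10.28
tool_pos: [0.3847, 0.112, 0.3098]
ee_rot: [[0.842, 0.181, 0.508], [0.156, -0.984, 0.092], [0.516, 0.002, -0.857]]
contact_force: [0.4, 1.1, -2.2]
grip_width: 0.0288
finger_force: 60.1
```

```bash
cat > st.py <<'E'
from fit import *
from scipy.spatial.transform import Rotation as Ro
s=env.get_state();print(s['tool_pos'],s['contact_force'],s['grip_width'],s['time_s'],s['qpos'].round(2))
R=Rtray(.1775);Rt=np.c_[R[:,0],-R[:,1],-R[:,2]]
print('rot left',(Ro.from_matrix(Rt@s['ee_rot'].T).as_rotvec()/.12).round(3))
o=np.array([.5437,.2096,.062])
print('tcp in tray',((s['tool_pos']-o)@R).round(4))
M=s['ee_rot'];C=s['tool_pos']+M@[.032,0,.1665];print('press in tray',((C-o)@R).round(4))
for h in(.1,.03,.004,0):
    t=o+R@[-.032,-.066,.1785+h];print(h,((t-s['tool_pos'])/.02).round(2))
E
python3 st.py
```

```text
[0.3846568  0.11202522 0.30984144] [ 0.41635195  1.08609931 -2.19805319] 0.02884784465243222 10.2833 [-0.27  0.13 -0.14  2.42  1.17  0.15 -2.92]
rot left [ 0.071 -0.31  -0.033]
tcp in tray [-0.0095 -0.068   0.3025]
press in tray [ 0.0161 -0.0677  0.1349]
0.1 [-0.29  0.05 -1.62]
0.03 [ 1.59  0.39 -4.55]
0.004 [ 2.3   0.51 -5.64]
0 [ 2.4   0.53 -5.8 ]
```

The wrist ran into joint limits: q7 is at −2.92, q6 at 0.15 and q4 at 2.42. With the tool turned half a turn about its axis, q7 has room. I'll set the press down, turn the gripper 180° and regrasp.

Emit:
carry_out(motion=[[[20, 0.15, -0.74, 0, -0.046, 0.222, 0.021], [20, 0.15, -0.74, 0, -0.046, 0.222, 0.021], [20, 0.15, -0.74, 0, -0.046, 0.222, 0.021], [20, 0.15, -0.74, 0, -0.046, 0.222, 0.021], [20, 0.15, -0.74, 0, -0.046, 0.222, 0.021]]])

```text
time_s: 10.7
tool_pos: [0.3971, 0.0475, 0.3089]
ee_rot: [[0.895, 0.191, 0.403], [0.177, -0.982, 0.072], [0.409, 0.006, -0.912]]
contact_force: [0.7, -0.2, -1.6]
grip_width: 0.0285
finger_force: 60.1
```

Emit:
carry_out(motion=[[[20, 0.15, -0.74, 0, -0.046, 0.222, 0.021], [20, 0.15, -0.74, 0, -0.046, 0.222, 0.021], [20, 0.15, -0.74, 0, -0.046, 0.222, 0.021], [20, 0.15, -0.74, 0, -0.046, 0.222, 0.021], [20, 0.15, -0.74, 0, -0.046, 0.222, 0.021]]])

```text
time_s: 11.12
tool_pos: [0.4121, -0.0272, 0.309]
ee_rot: [[0.939, 0.203, 0.277], [0.196, -0.979, 0.051], [0.282, 0.007, -0.959]]
contact_force: [0.3, -0.2, -1.9]
grip_width: 0.0289
finger_force: 60.1
```

Emit:
carry_out(motion=[[[20, 0.15, -0.74, -0.4, -0.046, 0.222, 0.021], [20, 0.15, -0.74, -0.4, -0.046, 0.222, 0.021], [20, 0.15, -0.74, -0.4, -0.046, 0.222, 0.021], [20, 0.15, -0.74, -0.4, -0.046, 0.222, 0.021], [20, 0.15, -0.74, -0.4, -0.046, 0.222, 0.021]]])

```text
time_s: 11.53
tool_pos: [0.4271, -0.1012, 0.2686]
ee_rot: [[0.965, 0.216, 0.147], [0.215, -0.976, 0.027], [0.149, 0.005, -0.989]]
contact_force: [-0.1, 0.9, -1.9]
grip_width: 0.0286
finger_force: 60.1
```

Emit:
carry_out(motion=[[[20, 0.15, -0.74, -0.4, -0.046, 0.222, 0.021], [20, 0.15, -0.74, -0.4, -0.046, 0.222, 0.021], [20, 0.15, -0.74, -0.4, -0.046, 0.222, 0.021], [20, 0.15, -0.74, -0.4, -0.046, 0.222, 0.021], [20, 0.15, -0.74, -0.4, -0.046, 0.222, 0.021]]])

```text
time_s: 11.95
tool_pos: [0.4421, -0.1751, 0.2286]
ee_rot: [[0.973, 0.229, 0.015], [0.229, -0.973, 0.002], [0.015, 0.002, -1.0]]
contact_force: [-1.0, 0.2, -3.1]
grip_width: 0.0289
finger_force: 60.1
```

```bash
python3 - <<'E'
from fit import *
from scipy.spatial.transform import Rotation as Ro
s=env.get_state();print(s['tool_pos'],s['qpos'].round(2),s['time_s'])
c,n=np.cos(.234),np.sin(.234)
Rt=np.array([[c,n,0],[n,-c,0],[0,0,-1]])
print(Ro.from_matrix(Rt@s['ee_rot'].T).as_rotvec()/.12)
E
```

```text
[ 0.44205843 -0.17509521  0.22855229] [ 0.74  0.52 -0.52  2.12  0.44  0.59 -1.43] 11.95
[-0.01366318  0.12122293  0.02226484]
```

Emit:
carry_out(motion=[[[20, 0, 0, -0.8, -0.01, 0.12, 0.02], [20, 0, 0, -0.8, 0, 0, 0], [20, 0, 0, -0.55, 0, 0, 0], [20, 0, 0, -0.22, 0, 0, 0], [20, 0, 0, -0.08, 0, 0, 0]]])

```text
time_s: 12.37
tool_pos: [0.442, -0.1737, 0.1793]
ee_rot: [[0.972, 0.235, 0.001], [0.235, -0.972, 0.0], [0.001, -0.0, -1.0]]
contact_force: [-0.8, -0.2, -2.4]
grip_width: 0.0289
finger_force: 60.1
```

Emit:
carry_out(motion=[[[60, 0, 0, 0, 0, 0, 0], [60, 0, 0, 0, 0, 0, 0], [60, 0, 0, 0, 0, 0, 0], [60, 0, 0, 0.5, 0, 0, 0], [60, 0, 0, 1, 0, 0, 0.5]]])

```text
time_s: 12.78
tool_pos: [0.442, -0.1733, 0.21]
ee_rot: [[0.955, 0.295, -0.0], [0.295, -0.955, -0.0], [-0.0, 0.0, -1.0]]
contact_force: [0.8, 0.5, 0.8]
grip_width: 0.0602
finger_force: 0.0
```

Emit:
carry_out(motion=[[[60, 0, 0, 1, 0, 0, 0.68], [60, 0, 0, 0.5, 0, 0, 1], [60, 0, 0, 0, 0, 0, 1], [60, 0, 0, 0, 0, 0, 1], [60, 0, 0, 0, 0, 0, 1]]])

```text
time_s: 13.2
tool_pos: [0.4427, -0.1739, 0.2417]
ee_rot: [[0.648, 0.762, 0.004], [0.762, -0.648, -0.001], [0.002, 0.004, -1.0]]
contact_force: [0.9, -0.5, -0.0]
grip_width: 0.0602
finger_force: 0.0
```

Emit:
carry_out(motion=[[[60, 0, 0, 0, 0, 0, 1], [60, 0, 0, 0, 0, 0, 1], [60, 0, 0, 0, 0, 0, 1], [60, 0, 0, 0, 0, 0, 1], [60, 0, 0, 0, 0, 0, 1]]])

```text
time_s: 13.62
tool_pos: [0.4427, -0.1739, 0.2413]
ee_rot: [[0.105, 0.995, 0.003], [0.995, -0.105, 0.0], [0.001, 0.003, -1.0]]
contact_force: [-0.9, 0.4, -0.8]
grip_width: 0.0601
finger_force: 0.0
```

Emit:
carry_out(motion=[[[60, 0, 0, 0, 0, 0, 1], [60, 0, 0, 0, 0, 0, 1], [60, 0, 0, 0, 0, 0, 1], [60, 0, 0, 0, 0, 0, 1], [60, 0, 0, 0, 0, 0, 1]]])

```text
time_s: 14.03
tool_pos: [0.4427, -0.174, 0.2413]
ee_rot: [[-0.475, 0.88, 0.002], [0.88, 0.475, 0.001], [-0.0, 0.002, -1.0]]
contact_force: [0.6, 0.1, 0.2]
grip_width: 0.0602
finger_force: 0.0
```

Emit:
carry_out(motion=[[[60, 0, 0, 0, 0, 0, 1], [60, 0, 0, 0, 0, 0, 1], [60, 0, 0, 0, 0, 0, 1], [60, 0, 0, 0, 0, 0, 1], [60, 0, 0, 0, 0, 0, 1]]])

```text
time_s: 14.45
tool_pos: [0.4426, -0.1741, 0.2412]
ee_rot: [[-0.889, 0.458, -0.0], [0.458, 0.889, 0.001], [0.0, 0.0, -1.0]]
contact_force: [-0.1, -0.2, -0.3]
grip_width: 0.0598
finger_force: 0.0
```

Emit:
carry_out(motion=[[[60, 0, 0, 0, 0, 0, 1], [60, 0, 0, 0, 0, 0, 1], [60, 0, 0, 0, 0, 0, 1], [60, 0, 0, 0, 0, 0, 1], [60, 0, 0, 0, 0, 0, 1]]])

```text
time_s: 14.87
tool_pos: [0.4426, -0.1742, 0.2412]
ee_rot: [[-0.992, -0.124, -0.002], [-0.124, 0.992, -0.0], [0.002, -0.0, -1.0]]
contact_force: [-0.0, 0.2, -0.0]
grip_width: 0.0598
finger_force: 0.0
```

```bash
python3 - <<'E'
from fit import *
from scipy.spatial.transform import Rotation as Ro
P=[];f=[]
for n,t in(('side','si6'),('scene','sc6'),('wrist','w6')):
    c=snap(n,t);P.append(cloud(c).reshape(-1,3));f.append(c['frame'].reshape(-1,3).astype(float))
P=np.concatenate(P);f=np.concatenate(f);x,y,z=P.T
B=P[(f.max(1)-f.min(1)<40)&(f.mean(1)>110)&(z>.004)&(z<.05)&(x>.38)&(x<.58)&(y>-.26)&(y<-.08)]
fun=lambda v:press((B-np.array([v[0],v[1],.012]))@Rz(v[2]),v[3])
r=least_squares(fun,[.474,-.165,.235,.05],loss='soft_l1',f_scale=.003)
print(len(B),r.x.round(4),np.median(abs(fun(r.x))),'grasp',r.x[:2]+(Rz(r.x[2])@[-.034,0,0])[:2])
s=env.get_state();print(s['tool_pos'],s['qpos'].round(2),s['time_s'])
c,n=np.cos(.234),np.sin(.234)
Rt=np.array([[-c,-n,0],[-n,c,0],[0,0,-1]])
print(Ro.from_matrix(Rt@s['ee_rot'].T).as_rotvec()/.12)
E
```

```text
11693 [ 0.4718 -0.1657  0.2394  0.0044] 0.0004352792195832719 grasp [ 0.43874081 -0.1737275 ]
[ 0.4425411  -0.17406276  0.24071702] [ 1.2   0.84 -1.18  2.08  0.99  0.96  1.14] 15.0167
[-0.0068918  -0.01397247  0.99101001]
```

Emit:
carry_out(motion=[[[50, -0.18, 0.02, 0, 0, 0, 1], [50, 0, 0, -1, 0, 0, 0.03], [50, 0, 0, -1, 0, 0, 0], [50, 0, 0, -0.8, 0, 0, 0], [50, 0, 0, -0.3, 0, 0, 0]]])

```text
time_s: 15.43
tool_pos: [0.4384, -0.1736, 0.1768]
ee_rot: [[-0.972, -0.237, -0.005], [-0.237, 0.972, 0.001], [0.004, 0.002, -1.0]]
contact_force: [-0.2, -0.4, 0.0]
grip_width: 0.05
finger_force: 0.0
```

Emit:
carry_out(motion=[[[20, 0, 0, 0, 0, 0, 0], [20, 0, 0, 0, 0, 0, 0], [20, 0, 0, 0, 0, 0, 0], [20, 0, 0, 0, 0, 0, 0], [20, 0, 0, 0.2, 0, 0, 0]]])

```text
time_s: 15.85
tool_pos: [0.4388, -0.1735, 0.1822]
ee_rot: [[-0.971, -0.239, -0.003], [-0.239, 0.971, 0.001], [0.002, 0.002, -1.0]]
contact_force: [0.5, -0.2, -2.5]
grip_width: 0.0288
finger_force: 59.4
```

```bash
python3 - <<'E'
from fit import *
from scipy.spatial.transform import Rotation as Ro
s=env.get_state();print(s['tool_pos'],s['qpos'].round(2),s['time_s'],s['grip_width'],s['contact_force'])
print(s['ee_rot'].T@(np.array([.4718,-.1657,.012])-s['tool_pos']))
R=Rtray(.1775);Rt=np.c_[-R[:,0],R[:,1],-R[:,2]]
print(Ro.from_matrix(Rt@s['ee_rot'].T).as_rotvec()/.12)
E
```

```text
[ 0.43875353 -0.1734881   0.1821879 ] [ 1.15  0.92 -1.09  2.11  1.13  0.9   1.17] 15.85 0.028823136760870338 [ 0.50108815 -0.21669732 -2.48905964]
[-0.03436812 -0.00062997  0.17010315]
[ 0.99697912 -4.75118098 -0.52380715]
```

```bash
python3 - <<'E'
from fit import *
P,f=both()
L=(P-np.array([.5437,.2096,0]))@Rz(.1775)
for y0 in(-.14,.14):
    m=(abs(L[:,1]-y0)<.009)&(L[:,2]>.008)&(abs(L[:,0]-.04)<.16)&(L[:,2]<.4)
    H,_,_=np.histogram2d(L[m,2],L[m,0],bins=[np.arange(0,.4,.02),np.arange(-.12,.201,.02)])
    print(y0);
    for i,r in list(enumerate(H.astype(int)))[::-1]: print('%.2f '%(i*.02),''.join('%4d'%k for k in r))
R=Rtray(.1775);o=np.array([.5437,.2096,.062])
for h in(.1,.07,.03,.004,0): print(h,o+R@[-.0344,-.066,.1782+h])
E
```

```text
-0.14
0.36     0   0   0   0   0   0   0   0   0   0   0   0   1  57   0   0
0.34     0   0   0   0   0   0   0   0   0   0   0  26  53  73   0   0
0.32     0   0   0   0   0   0   0   0   0   3  52  36   0  78   0   0
0.30     0   0   0   0   0   0   0   0  25  58  11   0   0  73   0   0
0.28     0   0   0   0   0   0   5  51  38  44   0   0   0  71   0   0
0.26     0   0   0   0   0  26  52   8   0  13  68   0   0  65   0   0
0.24     0   0   0   8  50  28   0   0   0   0  17  65   0  64   0   0
0.22     0   0   0  15   9   0   0   0   0   0   0  16  61  60   0   0
0.20     0   0   0   0   0   0   0   0   0   0   0   0  17  66   0   0
0.18     0   0   0   0   0   0   0   0   0   0   0   0   0  56   0   0
0.16     0   0   0   0   0   0   0   0   0   0   0   0   0  54   0   0
0.14     0   0   0   0   0   0   0   0   0   0   0   0   0  52   0   0
0.12     0   0   0   0   0   0   0   1  10   0   0   0   0  51   0   0
0.10     0   0   0   0   0   0  15  58   8   3   1   2   1  51   0   0
0.08     0   0   0   0   3  46  48  27  28  31  41  52  52  59   0   0
0.06     0   0   0  24  56  3
[... 1105 characters left out ...]
 0   0
0.12     0   0   0   0   0   0   0   5  14   0   0   0   0  70   0   0
0.10     0   0   0   0   0   0  35  54   8   6   3   5   3  62   0   0
0.08     0   0   0   0   5  55  31  39  79  61  64  51  45  61   0   0
0.06     0   0   0  31  47  17  54  55   2   0   0   0   0  60   0   0
0.04     0   0  33  28  23  66  24   0   0   0   0   0   0  53   0   0
0.02     0   0   0  40  50   5   0   0   0   0   0   0   0  52   0   0
0.00     0   0   0  30  30  37  48  44  46  48  46  42  30  49   0   0
0.1 [0.37696653 0.1126365  0.27585189]
0.07 [0.39314893 0.11553943 0.25075801]
0.03 [0.41472547 0.11941    0.2172995 ]
0.004 [0.42875022 0.12192587 0.19555147]
0 [0.43090788 0.12231292 0.19220562]
```

Emit:
carry_out(motion=[[[20, -0.08, 0.2, 0.9, 0.04, -0.19, -0.021], [20, -0.08, 0.4, 0.9, 0.04, -0.19, -0.021], [20, -0.08, 0.6, 0.9, 0.04, -0.19, -0.021], [20, -0.08, 0.6, 0.8, 0.04, -0.19, -0.021], [20, -0.08, 0.6, 0, 0.04, -0.19, -0.021]]])

```text
time_s: 16.27
tool_pos: [0.4316, -0.1248, 0.2548]
ee_rot: [[-0.967, -0.227, 0.117], [-0.226, 0.974, 0.023], [-0.119, -0.004, -0.993]]
contact_force: [0.7, -0.5, -2.7]
grip_width: 0.0284
finger_force: 59.9
```

Emit:
carry_out(motion=[[[20, -0.08, 0.6, 0, 0.04, -0.19, -0.021], [20, -0.08, 0.6, 0, 0.04, -0.19, -0.021], [20, -0.08, 0.6, 0, 0.04, -0.19, -0.021], [20, -0.08, 0.6, 0, 0.04, -0.19, -0.021], [20, -0.08, 0.6, 0, 0.04, -0.19, -0.021]]])

```text
time_s: 16.68
tool_pos: [0.4225, -0.0649, 0.2524]
ee_rot: [[-0.95, -0.214, 0.225], [-0.21, 0.977, 0.046], [-0.23, -0.004, -0.973]]
contact_force: [1.1, -0.1, -1.4]
grip_width: 0.0285
finger_force: 59.9
```

Emit:
carry_out(motion=[[[20, -0.08, 0.6, 0, 0.04, -0.19, -0.021], [20, -0.08, 0.6, 0, 0.04, -0.19, -0.021], [20, -0.08, 0.6, 0, 0.04, -0.19, -0.021], [20, -0.08, 0.6, 0, 0.04, -0.19, -0.021], [20, -0.08, 0.6, 0, 0.04, -0.19, -0.021]]])

```text
time_s: 17.1
tool_pos: [0.4145, -0.0048, 0.2524]
ee_rot: [[-0.92, -0.202, 0.335], [-0.191, 0.979, 0.065], [-0.341, -0.004, -0.94]]
contact_force: [-0.4, -0.9, -2.3]
grip_width: 0.0286
finger_force: 59.9
```

```bash
cat > st.py <<'E'
from fit import *
from scipy.spatial.transform import Rotation as Ro
s=env.get_state();print(s['tool_pos'],s['contact_force'],s['grip_width'],s['time_s'],s['qpos'].round(2))
R=Rtray(.1775);Rt=np.c_[-R[:,0],R[:,1],-R[:,2]]
print('rot left',(Ro.from_matrix(Rt@s['ee_rot'].T).as_rotvec()/.12).round(3))
o=np.array([.5437,.2096,.062])
M=s['ee_rot'];C=s['tool_pos']+M@[-.0344,0,.1662];print('press in tray',((C-o)@R).round(4))
for h in(.06,.03,.004,0):
    t=o+R@[-.0344,-.066,.1782+h];print(h,((t-s['tool_pos'])/.02).round(2))
E
python3 st.py
```

```text
[ 0.41451565 -0.00482065  0.25236799] [-0.40818813 -0.91534727 -2.27341795] 0.028616794672494904 17.1 [ 0.95  0.66 -1.2   2.32  1.36  0.57  0.52]
rot left [ 0.4   -1.889 -0.208]
press in tray [-0.0384 -0.1866  0.08  ]
0.06 [-0.8   6.07 -0.5 ]
0.03 [ 0.01  6.21 -1.75]
0.004 [ 0.71  6.34 -2.84]
0 [ 0.82  6.36 -3.01]
```

Emit:
carry_out(motion=[[[20, -0.05, 0.6, 0, 0.04, -0.19, -0.021], [20, -0.05, 0.6, 0, 0.04, -0.19, -0.021], [20, -0.05, 0.6, 0, 0.04, -0.19, -0.021], [20, -0.05, 0.6, 0, 0.04, -0.19, -0.021], [20, -0.05, 0.6, 0, 0.04, -0.19, -0.021]]])

```text
time_s: 17.52
tool_pos: [0.4096, 0.0552, 0.2525]
ee_rot: [[-0.877, -0.189, 0.441], [-0.17, 0.982, 0.082], [-0.449, -0.003, -0.894]]
contact_force: [-0.4, -0.6, -2.1]
grip_width: 0.0288
finger_force: 60.0
```

Emit:
carry_out(motion=[[[20, -0.05, 0.6, -0.1, 0.04, -0.19, -0.021], [20, -0.05, 0.6, -0.1, 0.04, -0.19, -0.021], [20, -0.05, 0.6, -0.1, 0.04, -0.19, -0.021], [20, -0.05, 0.6, -0.1, 0.04, -0.19, -0.021], [20, -0.05, 0.6, -0.1, 0.04, -0.18, -0.021]]])

```text
time_s: 17.93
tool_pos: [0.4046, 0.1151, 0.2423]
ee_rot: [[-0.823, -0.176, 0.54], [-0.147, 0.984, 0.097], [-0.549, 0.0, -0.836]]
contact_force: [-0.1, -0.1, -2.3]
grip_width: 0.029
finger_force: 60.0
```

```bash
python3 st.py
```

```text
[0.40460723 0.11514415 0.24230183] [-0.05042687 -0.10186309 -2.30404763] 0.028979026507596286 17.9333 [ 0.61  0.71 -1.19  2.38  1.91  0.74 -0.27]
rot left [-0.005  0.004  0.002]
press in tray [ 0.0048 -0.0684  0.0688]
0.06 [-0.3   0.07  0.  ]
0.03 [ 0.51  0.21 -1.25]
0.004 [ 1.21  0.34 -2.34]
0 [ 1.32  0.36 -2.5 ]
```

Emit:
carry_out(motion=[[[20, 0.13, 0.05, -0.29, 0, 0, 0], [20, 0.13, 0.05, -0.29, 0, 0, 0], [20, 0.13, 0.05, -0.29, 0, 0, 0], [20, 0.13, 0.05, -0.29, 0, 0, 0], [20, 0.13, 0.05, -0.29, 0, 0, 0]]])

```text
time_s: 18.35
tool_pos: [0.4184, 0.119, 0.2123]
ee_rot: [[-0.824, -0.175, 0.538], [-0.147, 0.984, 0.096], [-0.547, -0.0, -0.837]]
contact_force: [-0.2, 0.4, -2.6]
grip_width: 0.0286
finger_force: 59.9
```

Emit:
carry_out(motion=[[[20, 0.17, 0.03, -0.27, 0, 0, 0], [20, 0.17, 0.03, -0.27, 0, 0, 0], [20, 0.1, 0.02, -0.15, 0, 0, 0], [20, 0.06, 0.01, -0.1, 0, 0, 0], [20, 0, 0, 0, 0, 0, 0]]])

```text
time_s: 18.77
tool_pos: [0.4281, 0.1214, 0.1968]
ee_rot: [[-0.824, -0.177, 0.538], [-0.148, 0.984, 0.097], [-0.547, 0.001, -0.837]]
contact_force: [-0.0, 0.1, -2.9]
grip_width: 0.029
finger_force: 59.9
```

```bash
python3 st.py; python3 - <<'E'
from h import *
a=snap('scene','sc7'); b=snap('side','si7')
im=np.zeros((600,800,3),np.uint8)
im[:,:400]=cv2.resize(a['frame'][180:320,240:420,::-1],(400,600));im[:,400:]=cv2.resize(b['frame'][180:330,140:290,::-1],(400,600))
cv2.imwrite('pics/c7.png',im)
E
```

```text
[0.42812909 0.12144499 0.19682378] [-0.04076243  0.06811103 -2.89583906] 0.02898986971127252 18.7667 [ 0.53  0.85 -1.1   2.34  2.05  0.81 -0.32]
rot left [-0.004 -0.012 -0.001]
press in tray [-0.0001 -0.0663  0.0174]
0.06 [-1.48 -0.25  2.28]
0.03 [-0.67 -0.1   1.02]
0.004 [ 0.03  0.02 -0.06]
0 [ 0.14  0.04 -0.23]
```

View pics/c7.png

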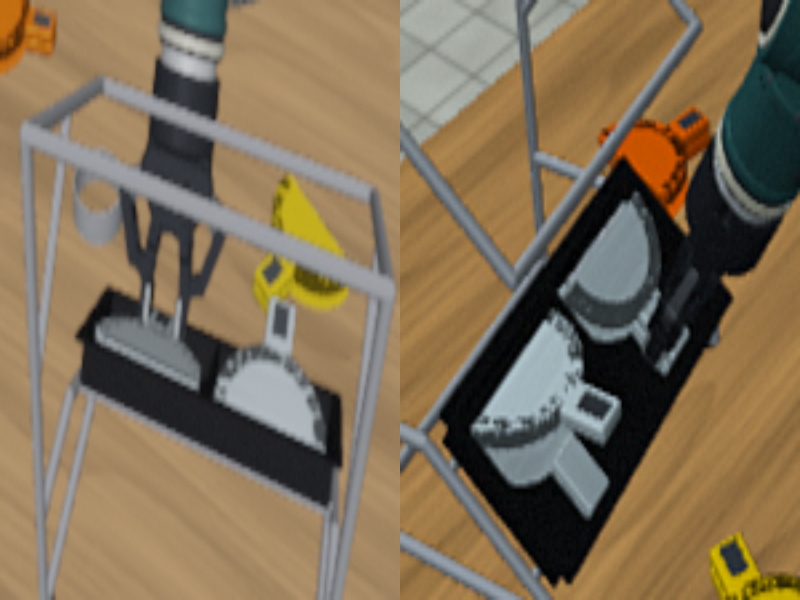

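The press is down inside the empty bay (side crop about (615,270)), clear of the divider and the bar. I lower it the last 5 mm gently.

Emit:
carry_out(motion=[[[20, 0.027, 0.005, -0.042, 0, 0, 0], [20, 0.027, 0.005, -0.042, 0, 0, 0], [20, 0.027, 0.005, -0.042, 0, 0, 0], [20, 0.027, 0.005, -0.042, 0, 0, 0], [20, 0, 0, 0, 0, 0, 0]]])

```text
time_s: 19.28
tool_pos: [0.4302, 0.1218, 0.1938]
ee_rot: [[-0.824, -0.177, 0.539], [-0.148, 0.984, 0.097], [-0.547, 0.0, -0.837]]
contact_force: [-0.4, -0.4, -3.5]
grip_width: 0.029
finger_force: 59.9
```

Emit:
carry_out(motion=[[[20, 0.02, 0.004, -0.032, 0, 0, 0], [20, 0.02, 0.004, -0.032, 0, 0, 0], [20, 0, 0, 0, 0, 0, 0], [20, 0, 0, 0, 0, 0, 0], [20, 0, 0, 0, 0, 0, 0]]])

```text
time_s: 19.7
tool_pos: [0.4309, 0.122, 0.1926]
ee_rot: [[-0.824, -0.177, 0.539], [-0.148, 0.984, 0.097], [-0.547, 0.0, -0.837]]
contact_force: [1.0, -0.7, -2.2]
grip_width: 0.0285
finger_force: 59.9
```

Emit:
carry_out(motion=[[[20, 0.02, 0.004, -0.032, 0, 0, 0], [20, 0.02, 0.004, -0.032, 0, 0, 0], [20, 0, 0, 0, 0, 0, 0], [20, 0, 0, 0, 0, 0, 0], [20, 0, 0, 0, 0, 0, 0]]])

```text
time_s: 20.12
tool_pos: [0.4311, 0.1222, 0.1919]
ee_rot: [[-0.823, -0.177, 0.54], [-0.149, 0.984, 0.097], [-0.548, -0.001, -0.836]]
contact_force: [-7.0, -5.0, 8.9]
grip_width: 0.029
finger_force: 61.9
```

It is on the floor (contact about 12 N). I release and back off square to the floor.

Emit:
carry_out(motion=[[[50, 0, 0, 0, 0, 0, 0], [50, 0, 0, 0, 0, 0, 0], [50, 0, 0, 0, 0, 0, 0], [50, -0.1, -0.02, 0.16, 0, 0, 0], [50, -0.2, -0.035, 0.31, 0, 0, 0]]])

```text
time_s: 20.53
tool_pos: [0.4258, 0.1211, 0.2006]
ee_rot: [[-0.824, -0.177, 0.538], [-0.147, 0.984, 0.097], [-0.547, 0.001, -0.837]]
contact_force: [-0.2, -0.4, -0.0]
grip_width: 0.0497
finger_force: 0.0
```

Emit:
carry_out(motion=[[[50, -0.4, -0.07, 0.62, 0, 0, 0], [50, -0.4, -0.07, 0.62, 0, 0, 0], [50, -0.4, -0.07, 0.62, 0, 0, 0], [20, -0.4, -0.07, 0.62, 0, 0, 0], [0, -0.4, -0.07, 0.62, 0, 0, 0]]])

```text
time_s: 20.95
tool_pos: [0.3848, 0.1142, 0.2635]
ee_rot: [[-0.823, -0.178, 0.539], [-0.149, 0.984, 0.097], [-0.547, -0.0, -0.837]]
contact_force: [-0.1, -0.6, -0.5]
grip_width: 0.0269
finger_force: 0.0
```

```bash
cat > pr.py <<'E'
import sys
from fit import *
R=Rtray(.1775);o=np.array([.5437,.2096,.062])
P=[];f=[]
for n in('scene','side'):
    c=snap(n,n+sys.argv[1]);P.append(cloud(c).reshape(-1,3));f.append(c['frame'].reshape(-1,3).astype(float))
P=np.concatenate(P);f=np.concatenate(f);L=(P-o)@R
g=(f.max(1)-f.min(1)<40)&(f.mean(1)>90)
for y0,q0 in((-.066,.03),(.066,float(sys.argv[2]))):
    T=L[g&(abs(L[:,0])<.062)&(abs(L[:,1]-y0)<.06)&(L[:,2]>.002)&(L[:,2]<(.04 if q0<.1 else .085))]
    fp=lambda w:press((T-w[:3])@Rz(w[3]),w[4])
    r=least_squares(fp,[0,y0,.012,0,q0],loss='soft_l1',f_scale=.003)
    print(len(T),'xyz yaw q',r.x.round(4),np.median(abs(fp(r.x))))
s=env.get_state();print('tip in tray',((s['tool_pos']+s['ee_rot'][:,2]*.173-o)@R).round(4),s['qpos'].round(2),s['time_s'],s['grip_width'])
E
python3 pr.py 8 .57
```

```text
1113 xyz yaw q [-0.002  -0.0665  0.0118  0.0036  0.0131] 0.0008942485614797727
2038 xyz yaw q [-0.0046  0.0642  0.0121  0.0016  0.564 ] 0.0009802390936647903
tip in tray [-0.0338 -0.066   0.091 ] [ 0.66  0.63 -1.25  2.41  1.84  0.7  -0.25] 21.05 0.011426399362708065
```

The new press lies flat, shut and within its bay, and the neighbour gapes at 0.564. I move over to it.

Emit:
carry_out(motion=[[[0, -0.06, 0.65, 0.04, 0, 0, 0], [0, -0.06, 0.65, 0.04, 0, 0, 0], [0, -0.06, 0.65, 0.04, 0, 0, 0], [0, -0.06, 0.65, 0.04, 0, 0, 0], [0, -0.06, 0.65, 0.04, 0, 0, 0]]])

```text
time_s: 21.47
tool_pos: [0.3798, 0.1796, 0.2664]
ee_rot: [[-0.824, -0.177, 0.539], [-0.148, 0.984, 0.097], [-0.547, 0.0, -0.837]]
contact_force: [-0.1, -0.3, -0.7]
grip_width: -0.0001
finger_force: 0.0
```

Emit:
carry_out(motion=[[[0, -0.06, 0.65, 0.04, 0, 0, 0], [0, -0.06, 0.65, 0.04, 0, 0, 0], [0, -0.06, 0.65, 0.04, 0, 0, 0], [0, -0.06, 0.65, 0.04, 0, 0, 0], [0, -0.06, 0.65, 0.04, 0, 0, 0]]])

```text
time_s: 21.88
tool_pos: [0.3737, 0.2447, 0.2703]
ee_rot: [[-0.824, -0.177, 0.538], [-0.148, 0.984, 0.097], [-0.547, 0.0, -0.837]]
contact_force: [-0.7, 0.6, 1.0]
grip_width: 0.0001
finger_force: 0.0
```

```bash
cat > tp.py <<'E'
from fit import *
from scipy.spatial.transform import Rotation as Ro
R=Rtray(.1775);o=np.array([.5437,.2096,.062])
s=env.get_state();print('tip in tray',((s['tool_pos']+s['ee_rot'][:,2]*.173-o)@R).round(4),s['qpos'].round(2),s['time_s'],s['grip_width'],'F tray',(s['contact_force']@R).round(1))
Rt=np.c_[-R[:,0],R[:,1],-R[:,2]]
print('rot left',(Ro.from_matrix(Rt@s['ee_rot'].T).as_rotvec()/.12).round(3))
tip=s['tool_pos']+s['ee_rot'][:,2]*.173
for t in((-.018,.064,.065),(-.028,.064,.045),(-.034,.064,.026)): print(t,((o+R@t-tip)/.02).round(2))
E
python3 tp.py
```

```text
tip in tray [-0.0208  0.0646  0.0895] [ 0.27  0.7  -1.24  2.3   1.71  0.92 -0.37] 21.8833 8.66896157137007e-05 F tray [0.1 0.7 1.1]
rot left [ 0.    -0.01  -0.003]
(-0.018, 0.064, 0.065) [ 0.78  0.11 -0.95]
(-0.028, 0.064, 0.045) [ 0.91  0.13 -2.06]
(-0.034, 0.064, 0.026) [ 1.18  0.18 -3.02]
```

Emit:
carry_out(motion=[[[0, 0.156, 0.02, -0.19, 0, 0, 0], [0, 0.156, 0.02, -0.19, 0, 0, 0], [0, 0.156, 0.02, -0.19, 0, 0, 0], [0, 0.156, 0.02, -0.19, 0, 0, 0], [0, 0.156, 0.02, -0.19, 0, 0, 0]]])

```text
time_s: 22.3
tool_pos: [0.3898, 0.2453, 0.2509]
ee_rot: [[-0.824, -0.176, 0.538], [-0.147, 0.984, 0.096], [-0.547, -0.0, -0.837]]
contact_force: [-0.4, 0.1, 0.9]
grip_width: -0.0002
finger_force: 0.1
```

Emit:
carry_out(motion=[[[0, 0.026, 0.004, -0.222, 0, 0, 0], [0, 0.026, 0.004, -0.222, 0, 0, 0], [0, 0.026, 0.004, -0.222, 0, 0, 0], [0, 0.026, 0.004, -0.222, 0, 0, 0], [0, 0.026, 0.004, -0.222, 0, 0, 0]]])

```text
time_s: 22.72
tool_pos: [0.3919, 0.2464, 0.229]
ee_rot: [[-0.824, -0.177, 0.539], [-0.148, 0.984, 0.097], [-0.547, 0.0, -0.837]]
contact_force: [-0.2, -0.6, 0.4]
grip_width: -0.0002
finger_force: 0.1
```

Emit:
carry_out(motion=[[[0, 0.054, 0.01, -0.192, 0, 0, 0], [0, 0.054, 0.01, -0.192, 0, 0, 0], [0, 0.054, 0.01, -0.192, 0, 0, 0], [0, 0.054, 0.01, -0.192, 0, 0, 0], [0, 0.054, 0.01, -0.192, 0, 0, 0]]])

```text
time_s: 23.13
tool_pos: [0.3975, 0.2476, 0.21]
ee_rot: [[-0.824, -0.177, 0.539], [-0.148, 0.984, 0.097], [-0.548, 0.0, -0.837]]
contact_force: [-0.6, 0.1, 0.3]
grip_width: -0.0
finger_force: 0.1
```

```bash
python3 tp.py|head -1
```

```text
tip in tray [-0.0338  0.0633  0.026 ] [ 0.2   0.84 -1.11  2.27  1.89  0.95 -0.46] 23.1333 -2.0811920875301518e-05 F tray [-0.4  0.2  0.6]
```

Now I press the last millimetres along the floor normal, in small steps.

Emit:
carry_out(motion=[[[0, 0.027, 0.005, -0.042, 0, 0, 0], [0, 0.027, 0.005, -0.042, 0, 0, 0], [0, 0.013, 0.002, -0.02, 0, 0, 0], [0, 0, 0, 0, 0, 0, 0], [0, 0, 0, 0, 0, 0, 0]]])

```text
time_s: 23.55
tool_pos: [0.3984, 0.2477, 0.2083]
ee_rot: [[-0.824, -0.177, 0.538], [-0.148, 0.984, 0.097], [-0.547, 0.0, -0.837]]
contact_force: [-2.0, -1.1, 1.0]
grip_width: 0.0
finger_force: 1.0
```

Emit:
carry_out(motion=[[[0, 0.02, 0.004, -0.03, 0, 0, 0], [0, 0, 0, 0, 0, 0, 0], [0, 0.013, 0.002, -0.02, 0, 0, 0], [0, 0, 0, 0, 0, 0, 0], [0, 0, 0, 0, 0, 0, 0]]])

```text
time_s: 23.97
tool_pos: [0.3984, 0.2478, 0.2078]
ee_rot: [[-0.823, -0.178, 0.539], [-0.149, 0.984, 0.097], [-0.548, -0.0, -0.836]]
contact_force: [-7.6, -3.7, 11.6]
grip_width: -0.0
finger_force: 7.1
```

Emit:
carry_out(motion=[[[0, -0.22, -0.038, 0.334, 0, 0, 0], [0, -0.22, -0.038, 0.334, 0, 0, 0], [0, -0.22, -0.038, 0.334, 0, 0, 0], [0, -0.22, -0.038, 0.334, 0, 0, 0], [0, -0.22, -0.038, 0.334, 0, 0, 0]]])

```text
time_s: 24.38
tool_pos: [0.3769, 0.244, 0.2415]
ee_rot: [[-0.823, -0.177, 0.539], [-0.148, 0.984, 0.097], [-0.548, 0.0, -0.837]]
contact_force: [-0.5, 0.8, -0.2]
grip_width: 0.0002
finger_force: 0.0
```

Emit:
carry_out(motion=[[[0, 0.115, -0.64, 0, 0, 0, 0], [0, 0.115, -0.64, 0, 0, 0, 0], [0, 0.115, -0.64, 0, 0, 0, 0], [0, 0.115, -0.64, 0, 0, 0, 0], [0, 0.115, -0.64, 0, 0, 0, 0]]])

```text
time_s: 24.8
tool_pos: [0.3887, 0.1795, 0.2411]
ee_rot: [[-0.823, -0.177, 0.539], [-0.148, 0.984, 0.097], [-0.548, 0.0, -0.837]]
contact_force: [-0.1, 0.0, 0.8]
grip_width: -0.0001
finger_force: 0.0
```

Emit:
carry_out(motion=[[[0, 0.115, -0.64, 0, 0, 0, 0], [0, 0.115, -0.64, 0, 0, 0, 0], [0, 0.115, -0.64, 0, 0, 0, 0], [0, 0.115, -0.64, 0, 0, 0, 0], [0, 0.115, -0.64, 0, 0, 0, 0]]])

```text
time_s: 25.22
tool_pos: [0.4002, 0.1154, 0.2411]
ee_rot: [[-0.823, -0.177, 0.539], [-0.148, 0.984, 0.097], [-0.548, 0.0, -0.837]]
contact_force: [0.1, -0.3, 0.2]
grip_width: 0.0001
finger_force: 0.0
```

Emit:
carry_out(motion=[[[0, 0.19, 0.035, -0.3, 0, 0, 0], [0, 0.19, 0.035, -0.3, 0, 0, 0], [0, 0.19, 0.035, -0.3, 0, 0, 0], [0, 0.19, 0.035, -0.3, 0, 0, 0], [0, 0.19, 0.035, -0.3, 0, 0, 0]]])

```text
time_s: 25.63
tool_pos: [0.4195, 0.1205, 0.2098]
ee_rot: [[-0.824, -0.178, 0.538], [-0.149, 0.984, 0.099], [-0.547, 0.001, -0.837]]
contact_force: [0.2, -0.2, -0.0]
grip_width: 0.0001
finger_force: 0.0
```

```bash
python3 tp.py; python3 pr.py 9 .03
```

```text
tip in tray [-0.0346 -0.0655  0.0263] [ 0.54  0.8  -1.11  2.36  2.02  0.77 -0.33] 25.6333 7.149705130589345e-05 F tray [ 0.2 -0.2 -0.1]
rot left [-0.007 -0.011 -0.016]
(-0.018, 0.064, 0.065) [-1.51  6.31  2.07]
(-0.028, 0.064, 0.045) [-1.38  6.33  0.96]
(-0.034, 0.064, 0.026) [-1.11  6.38  0.  ]
1123 xyz yaw q [-0.0019 -0.0662  0.0116  0.0043  0.0257] 0.0010463875053912958
1223 xyz yaw q [-0.0027  0.0652  0.0122  0.029   0.0095] 0.0009372619075345527
tip in tray [-0.035  -0.0656  0.026 ] [ 0.54  0.8  -1.11  2.36  2.02  0.77 -0.33] 25.7333 -0.00019241961357547167
```

Emit:
carry_out(motion=[[[0, 0.027, 0.005, -0.042, 0, 0, 0], [0, 0.027, 0.005, -0.042, 0, 0, 0], [0, 0.02, 0.004, -0.03, 0, 0, 0], [0, 0, 0, 0, 0, 0, 0], [0, 0, 0, 0, 0, 0, 0]]])

```text
time_s: 26.15
tool_pos: [0.4207, 0.1198, 0.2085]
ee_rot: [[-0.824, -0.177, 0.539], [-0.148, 0.984, 0.097], [-0.548, 0.0, -0.837]]
contact_force: [0.1, 0.0, 0.1]
grip_width: -0.0002
finger_force: 0.0
```

Emit:
carry_out(motion=[[[0, 0.02, 0.004, -0.03, 0, 0, 0], [0, 0.02, 0.004, -0.03, 0, 0, 0], [0, 0, 0, 0, 0, 0, 0], [0, 0, 0, 0, 0, 0, 0], [0, 0, 0, 0, 0, 0, 0]]])

```text
time_s: 26.57
tool_pos: [0.4212, 0.12, 0.2076]
ee_rot: [[-0.823, -0.177, 0.54], [-0.149, 0.984, 0.097], [-0.548, -0.001, -0.836]]
contact_force: [-4.5, -2.0, 9.2]
grip_width: 0.0004
finger_force: 4.8
```

```bash
python3 tp.py|head -1
```

```text
tip in tray [-0.0343 -0.0666  0.0235] [ 0.54  0.8  -1.1   2.35  2.03  0.78 -0.33] 26.5667 0.0003889343384773905 F tray [ 1.  -1.2 10.3]
```

Both presses meet a hard stop at the same height (z ≈ 23.5 mm), so both are shut. I retreat and take a last look.

Emit:
carry_out(motion=[[[0, -0.2, -0.035, 0.31, 0, 0, 0], [0, -0.4, -0.07, 0.62, 0, 0, 0], [0, -0.4, -0.07, 0.62, 0, 0, 0], [0, -0.4, -0.07, 0.62, 0, 0, 0], [0, -0.4, -0.07, 0.62, 0, 0, 0]]])

```text
time_s: 26.98
tool_pos: [0.3848, 0.1137, 0.2635]
ee_rot: [[-0.824, -0.178, 0.538], [-0.148, 0.984, 0.097], [-0.547, 0.0, -0.837]]
contact_force: [-0.2, -0.1, 0.6]
grip_width: 0.0001
finger_force: 0.0
```

Emit:
carry_out(motion=[[[0, 0, -0.5, 0.3, 0, 0, 0], [0, 0, -0.5, 0.3, 0, 0, 0], [0, 0, -0.5, 0.3, 0, 0, 0], [0, 0, 0, 0, 0, 0, 0], [0, 0, 0, 0, 0, 0, 0]]])

```text
time_s: 27.4
tool_pos: [0.3855, 0.0833, 0.2812]
ee_rot: [[-0.823, -0.176, 0.54], [-0.147, 0.984, 0.096], [-0.548, -0.001, -0.836]]
contact_force: [0.4, 0.2, 0.1]
grip_width: 0.0003
finger_force: 0.0
```

```bash
python3 pr.py 10 .03; python3 - <<'E'
import cv2
cv2.imwrite('pics/f.png',cv2.imread('pics/side10.png')[100:400,100:500])
E
```

```text
981 xyz yaw q [-0.0022 -0.0664  0.012   0.0142  0.0061] 0.0009283990699723941
1211 xyz yaw q [-0.0029  0.0647  0.0121  0.0237  0.0102] 0.0009491032954938652
tip in tray [-0.0291 -0.0955  0.1076] [ 0.78  0.54 -1.26  2.42  1.78  0.57 -0.15] 27.5 -0.0001250779727263514
```

View pics/f.png

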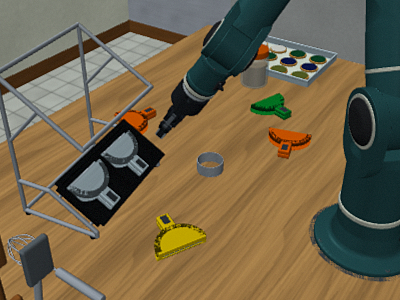

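The final view shows both presses shut and flat in their bays (crop (92,185) and (125,150)). The gripper is clear, and the cutter (210,163), jar and whisk have not moved.

```bash
python3 -c "
from rig import workorder; print(workorder.close_job())"
```

```text
the job is handed in; nothing more can be done
None
```

The job is handed in at about 27.5 s of the 54 s allowed: the bench press was folded shut and laid flat in the empty bay, its neighbour was then pushed shut, and the arm is clear of everything. The bench press was set down once along the way to turn the gripper, and the jar, whisk and cutter were not touched.

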